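# Wedge the charger catch open and move the battery to the rack

## Task

Drive the loose wooden wedge, lying flat, between the fixed stop plate and the roller of the charging cradle's sprung catch so far that its full width holds the catch open, lip clear of the battery, by itself. Then take the battery out of the cradle and stand it upright, fully down, in the free bay of the rack, never letting it drop; on the way stand it on the counter and let go, to take it again another way. Leave the wedge holding the catch open, and do not shift or knock over the other battery or anything else on the counter.

Things in the scene. Friction and masses are not known exactly. Their poses are not given: they have to be found in the camera images.
- cradle: Grey charging cradle fixed to the counter; origin on the counter under the middle of the battery pocket, whose floor is 8 mm up. Walls to 78 mm height, 8 mm thick and 62 mm long, stand at x = -23 and +23 mm (inner faces); the -y and +y ends are open above 20 mm high sills (y = 33 to 39 mm each side). The catch lies on its +x side; 150 mm beyond its +y side is kept clear for the wedge.
- lip (a point): Tip of the catch's lip (24 mm wide in y, underside 79.5 mm, top 85.5 mm up), which covers the battery's top from x = 12 mm (cradle frame) when shut. Past the +x wall the catch drops at x = 38 to 44 mm to a bar 45 to 52 mm up, which runs out to the roller over the stop plate.
- catch (a joint): How far the catch is slid open along cradle +x, in m: 0 shut (lip 9 mm over the battery), the lip clears the battery from about 0.011 on, end stop 0.020. A spring pushes it shut with 2.7 N when shut and about 4 N when open; let go, it snaps back.
- stop_plate (a point): Fixed upright steel plate facing the roller: the point is the middle of its outer (+x) face, at cradle x = 76, y = 0 mm, 17 mm above the counter; axes as the cradle's. It is 30 mm wide in y and 44 mm high (guide ears to 56 mm). The counter between it and the roller is bare.
- roller (a point): Centre of the catch's upright steel roller, 16 mm across, 3 to 46 mm above the counter (a cap above reaches 55 mm); at cradle x = 96, y = 0 mm when shut, 17 mm up, and it moves with the catch. Shut, the gap from stop plate to roller is 12 mm; with the wedge's full 26 mm in it the catch is 14 mm open.
- wedge_center (a point): Middle of the loose wooden wedge lying flat, 120 long x 26 wide x 34 mm high, about 90 g, its taper seen from above. +x points to the thin nose (end at x = +60, 6 mm wide). The -y side is straight all along (y = -13 mm); the +y side is parallel (y = +13) from the tail (x = -60) to x = +15 mm, then slopes in to y = -7 at the nose.
- wedge_shoulder (a point): On the wedge, where the slope ends and the parallel part begins: wedge x = +15, y = +13 mm, 17 mm up. The wedge goes in flat from the cradle's +y side, nose to cradle -y, straight side on the stop plate, slope on the roller (up to about 15 N). Once the shoulder is 10 to 20 mm past the roller it stays by itself, wedge middle at cradle x = 89 mm; led 3 mm off the plate, its nose enters mid-gap.
- battery: The battery to be moved, a black block with a grey band: 42 (its x) x 62 (its y) x 70 mm high, about 0.4 kg; origin at the centre of its underside. It starts in the cradle with its axes along the cradle's, 2 mm of play all round, its long faces behind the cradle's walls and its two ends free to grasp.
- battery_center (a point): Centre of that battery, 35 mm above its underside; axes as the battery's.
- rack: Dark steel two-bay rack fixed to the counter, footprint 58 (x) by 155 mm (y), origin on the counter at its middle, floor 6 mm up. Dividers 5 mm thick, 50 mm long in x and 72 mm high stand at y = -75, 0 and +75 mm: each bay is 70 mm wide. Front and back (-x, +x) are open above 16 mm high sills with inner faces at x = -25 and +25 mm, 4 mm thick.
- bay (a point): Middle of the floor of the rack's free bay, at rack x = 0, y = +37.5 mm, 6 mm above the counter; axes as the rack's. The battery stands here with its 62 mm length along rack y (either way round), its ends by the dividers and its long faces free to grasp.
- spare_center (a point): Centre of the other, identical battery, which stands in the rack's other bay (rack y = -37.5 mm) and stays there.
- carton: Bystander: closed cardboard carton, 75 x 110 x 60 mm; origin at the centre of its underside.
- jar: Bystander: small round jar, 56 mm across, 60 mm high; origin at the centre of its underside.
- tape: Bystander: roll of tape lying flat, 84 mm across, 24 mm high; origin at the centre of its underside.
- spanner: Bystander: steel spanner lying flat between the robot and the wedge, 170 mm long, along world y. Once the wedge is gone, the counter 80 to 200 mm beyond it (world +x), mid-way between cradle and rack, is free for standing the battery.
There are look-alikes about, which are no part of the job. There is more than one size of the part that bears wedge_center; the job needs the smaller. What is shaped like the battery but green is not meant.

How it is judged (in metres and radians):
On the way, in this order (a step that is already met when the one before it is completed fails the run):
1. the wedge, let go, holds the catch at least 11.5 mm open with the battery still in the cradle (value of joint catch above 0.0115 m and horizontal distance between wedge_center and roller below 0.07 m and contact force between the fingers and anything else below 0.1 N and horizontal distance between battery_center and cradle below 0.01 m), for 0.2 s.
2. the battery, out of the cradle, stands let go on the counter, clear of cradle and rack, upright (height (world z) of battery_center below 0.0385 m and angle between battery_center's own z axis and vertical below 0.1 rad and horizontal distance between battery_center and cradle above 0.07 m and contact force between the fingers and anything else below 0.1 N), for 0.1 s.
At the end, for the whole second after the job is handed in: The battery stands in the free bay within 10 mm of its middle each way, down on the floor (within 5 mm) and upright within 0.1 rad; the catch is still at least 11.5 mm open with the wedge's middle within 70 mm of the roller; the battery is at rest (x of battery_center in the frame of bay between -0.01 and 0.01 m and y of battery_center in the frame of bay between -0.01 and 0.01 m and z of battery_center in the frame of bay below 0.04 m and angle between battery_center's own z axis and vertical below 0.1 rad and value of joint catch above 0.0115 m and horizontal distance between wedge_center and roller below 0.07 m and linear speed of battery below 0.02 m/s); the robot touches nothing.
It fails at once if the battery is let go in the air (its centre more than 60 mm above the counter and no finger on it) (height (world z) of battery_center above 0.06 m and contact force between the fingers and battery below 0.01 N).
It fails at once if the other battery is shifted more than 15 mm (distance of spare_center from where it was at the start of the episode above 0.015 m).
It fails at once if one of the bystanders (carton, jar, tape, spanner) is shifted more than 30 mm (distance of any of carton, jar, tape, spanner from where it was at the start of the episode above 0.03 m).
It also fails if it takes over 67 s, if anything falls off the work surface, if the arm or the gripper's body presses on something with over 40 N, if the wrist force passes 120 N, or if a joint passes its speed limit or range.

## Robot

A 6-joint arm with a two-finger parallel gripper is mounted at the origin on the work surface. World frame = base frame: x ahead of the robot, y to its left, z up, the work surface at z = 0. Lengths are in m, angles in degrees, forces in N, time in s.
With the tool pointing down it reaches from about 0.275 to 0.85 m from the base axis. Payload 19 kg.
Tool frame: the origin (TCP) lies midway between the tips of the shut fingers; the grasp point (between the pads) lies 19 mm behind it (bot.grasp_offset is the distance from the TCP to the grasp point, in m); z points along the fingers, x is the direction in which the jaws open and shut, and the axes are right-handed (so a half turn about z gives the same grasp; the last joint's range is limited). The gripper opens to 85 mm and grips with 20 to 120 N. Pads are 22 mm wide; open, the fingers measure 114 mm over their backs; the gripper's body (76 mm by 85 mm) begins 54 mm behind the grasp point. The pads swing forward as they close: fully open they stand 13 mm farther back than shut.
Start: joints at [59.473, 8.623, 82.357, -0, 89.026, -7.678], TCP at [0.223, 0.53, 0.231] pointing down, gripper open.
Joint ranges: [-160.23, 160.23], [-39.13, 120.54], [6.94, 153.29], [-79.49, 259.48], [9.18, 160.14], [-161.06, 161.06]. Speed limits (degrees/s): [108.29, 108.29, 127.2, 172.46, 172.46, 172.46].

## Interface

Orientations are given as a 3x3 rotation matrix whose columns are the frame's x, y, z axes.
In Python, from plant import bot, viewer gives the robot as it stands.
- The arm moves only by the shell command python3 -m jog 'ROWS' [FORCE]. ROWS is text: rows parted by semicolons, each of 7 numbers parted by spaces: the turn, a rotation vector about the world's x, y, z in rad, then the shift along the world's x, y, z in cm, then the finger opening in cm, from 0 to 8.54. A call has 1 to 12 rows; each row is the pose to reach, as a shift and turn from the pose measured when the call began; what a row does not reach only later rows make up. A row lasts 1/12 s, in which the tool goes at most 41.7 mm and 7.16 degrees, less where a joint would pass 70% of its speed; a pose out of reach is approached as far as the arm can. A call with a gripper value outside its range is refused whole. The fingers move at their own pace and stop on an object; FORCE is the grip in N (left out, the last holds). Time passes only in rows, so rows that repeat a pose let the fingers close. It gives the time, the measured TCP pose, the force and the opening at its end, in the units of the state.
- bot.read_state(): the state, without advancing time (a new reading comes with each control period).
- viewer.capture(name): name is "scene" or "top"; returns (picture, depth): 480x640x3 uint8, red, green, blue; 480x640 float32, m along the optical axis (not along the pixel's ray), 0 where there is no reading.
- viewer.camera_info(name): a dict with "fov_y" (degrees; the focal length in pixels is half the picture's height over the tangent of half this angle, whatever the lens; pixels are square), "cx", "cy" (the principal point, pixels), "world_from_camera" (4x4, takes a point from camera to world coordinates). Camera axes: x right, y up, looking along -z (the intrinsics and any distortion apply to the point x, -y, -z); pixel columns grow to the right and rows downward; lengths in m; the calibration is good to about 2 mm. A picture is of the moment at which its call begins. camera_info takes no time and is no camera call.
- bot.sign_off(): hands the job in, once; it reports no verdict.
The state is a dict: "t": time; "qpos": joint angles; "qd": joint speeds; "tau": joint torques, N m; "position": TCP position; "tool_rot": TCP orientation; "force": force on the tool from outside, world axes, zero at the start; "moment": the same for the moment, N m; "gripper_width": opening from 0.0 (shut) to 1.0 (fully open).
Only numpy, scipy, OpenCV 4.12 (cv2) and the standard library are available. Lean on these libraries where they do the work, as an engineer would, in place of code of your own. Each camera call takes 0.05 s, during which the arm holds its last target.

## Working session

There is one attempt and no reset: what is moved stays moved. The work goes in short steps, Python scripts to look and compute and a shell command to move; the robot and the scene stay as the last step left them, time stands still between calls to the robot, and variables do not carry over. Pictures are saved under pics/ and viewed, and the job is handed in when it is done.

```bash
ls; mkdir -p pics; python3 - <<'E'
from plant import bot, viewer
import cv2,numpy as np
print(bot.read_state(), bot.grasp_offset)
for n in("scene","top"):
    p,d=viewer.capture(n); cv2.imwrite(f"pics/{n}0.png",p[:,:,::-1]); np.savez(f"pics/{n}0.npz",p=p,d=d)
    print(n,viewer.camera_info(n), (d==0).mean())
E
```

```text
pics
{'t': 0.0, 'qpos': array([ 5.94733783e+01,  8.65178673e+00,  8.23926228e+01,  1.27324830e-03,
        8.90262367e+01, -7.68007574e+00]), 'qd': array([-0.00256447,  0.09634194,  0.09403163,  0.02304213,  0.02819624,
       -0.05486351]), 'tau': array([-3.61440521e-03, -7.13040161e+01, -5.70861375e+01, -5.05891348e-04,
        9.01724707e-03, -1.40986599e-04]), 'position': array([0.2231617 , 0.52966465, 0.23067048]), 'tool_rot': array([[ 3.88264329e-01,  9.21547825e-01, -6.45432353e-04],
       [ 9.21547245e-01, -3.88264821e-01, -1.05081963e-03],
       [-1.21897922e-03, -1.86800630e-04, -9.99999240e-01]]), 'force': array([-0.23023025,  0.37005606, -0.88027352]), 'moment': array([ 0.00147766, -0.04778218, -0.02920351]), 'gripper_width': 1.003501909448469} 0.0187
scene {'fov_y': 52.79118491095836, 'cx': 323.0557332585225, 'cy': 237.96777966041117, 'world_from_camera': array([[-0.55612239, -0.65507139,  0.51147763,  1.00526726],
       [ 0.83109029, -0.44136504,  0.33835755,  0.34189489],
       [ 0.0041    ,  0.6132523 ,  0.78987645,  0.83561173],
       [ 0.        ,  0.        ,  0.        ,  1.        ]])} 0.0040071614583333335
top {'fov_y': 45.942642726253105, 'cx': 322.2657565830658, 'cy': 235.30186968172836, 'world_from_camera': array([[-0.01949634,  0.98647565, -0.16274426,  0.40024731],
       [-0.99974666, -0.01740393,  0.01427301,  0.0260019 ],
       [ 0.01124759,  0.1629813 ,  0.98656504,  1.00392762],
       [ 0.        ,  0.        ,  0.        ,  1.        ]])} 0.0038020833333333335
```

View pics/scene0.png

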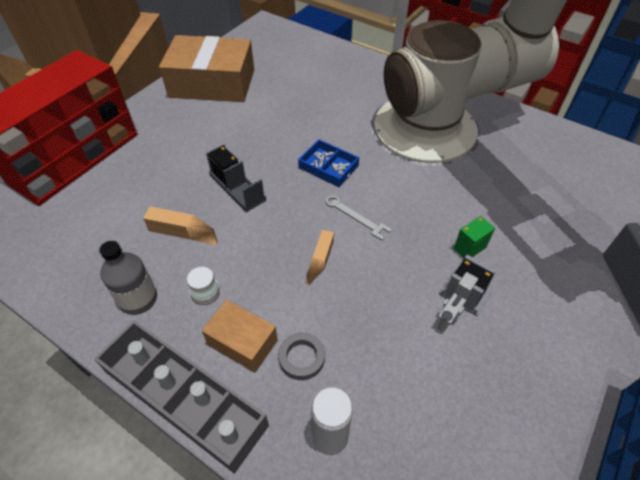

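View pics/top0.png

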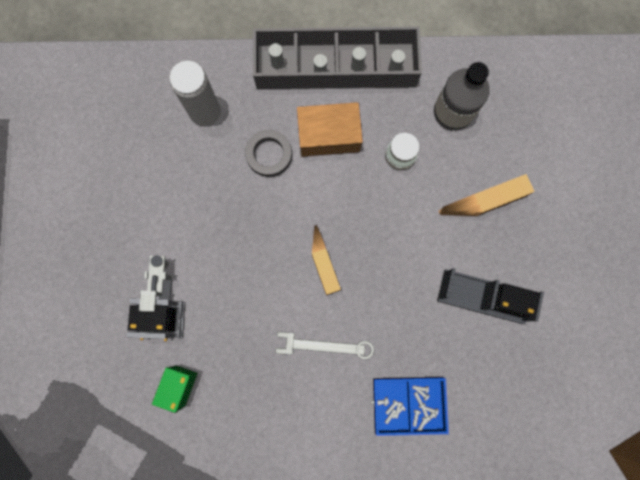

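The top view shows two wedges, a small one at (325,262) and a large one at (490,197). There are three battery-like blocks: black in the cradle (153,318), black in the rack (518,300) and green (174,389). I choose the small wedge and the cradle's black battery, and will check both in close crops.

```bash
cat > h.py <<'E'
import numpy as np, cv2
from plant import bot, viewer
def K(n):
    c=viewer.camera_info(n); f=240/np.tan(np.radians(c["fov_y"]/2)); return f,c["cx"],c["cy"],c["world_from_camera"]
def ray(n,u,v,z):
    f,cx,cy,T=K(n); u=np.asarray(u,float);v=np.asarray(v,float)
    d=np.stack([(u-cx)/f,-(v-cy)/f,-np.ones_like(u)],-1)@T[:3,:3].T
    s=(z-T[2,3])/d[...,2]; return T[:3,3]+d*s[...,None]
def cloud(n,D):
    f,cx,cy,T=K(n); v,u=np.mgrid[0:480,0:640]
    P=np.stack([(u-cx)/f*D,-(v-cy)/f*D,-D],-1); return P@T[:3,:3].T+T[:3,3]
def proj(n,P):
    f,cx,cy,T=K(n); q=(np.asarray(P,float)-T[:3,3])@T[:3,:3]
    return np.stack([cx+f*q[...,0]/-q[...,2], cy-f*q[...,1]/-q[...,2]],-1)
def crop(p,x0,y0,x1,y1,s,name):
    cv2.imwrite(name,cv2.resize(p[y0:y1,x0:x1,::-1],None,fx=s,fy=s,interpolation=cv2.INTER_CUBIC))
E
python3 - <<'E'
from h import *
a=np.load("pics/top0.npz");p,d=a['p'],a['d'];b=np.load("pics/scene0.npz")
A=p[230:370,90:230];B=p[200:340,260:400];C=p[240:380,430:570]
im=np.hstack([A,B,C])[:,:,::-1]
cv2.imwrite("pics/c0.png",cv2.resize(im,(800,267),interpolation=cv2.INTER_CUBIC))
im=np.hstack([b['p'][225:345,410:530],b['p'][210:330,260:380],b['p'][130:250,180:300]])[:,:,::-1]
cv2.imwrite("pics/c1.png",cv2.resize(im,(800,267),interpolation=cv2.INTER_CUBIC))
for n,D in(("top",d),("scene",b['d'])):
    W=cloud(n,D)
    for (u,v) in ([(230,200),(400,300),(560,400),(325,262),(150,318),(518,300),(330,115)] if n=="top" else [(270,150),(400,300),(100,200),(250,225)]): print(n,u,v,W[v,u].round(4))
E
```

```text
top 230 200 [6.336e-01 1.774e-01 1.000e-04]
top 400 300 [ 0.4475 -0.1231  0.003 ]
top 560 400 [ 0.2712 -0.392   0.0009]
top 325 262 [0.5136 0.0082 0.0338]
top 150 318 [0.4227 0.2929 0.0788]
top 518 300 [ 0.4404 -0.3058  0.0756]
top 330 115 [ 0.7697 -0.0054  0.059 ]
scene 270 150 [ 3.039e-01 -2.858e-01 -1.000e-04]
scene 400 300 [ 0.5076  0.1977 -0.0015]
scene 100 200 [ 0.6616 -0.5064  0.0016]
scene 250 225 [ 5.251e-01 -1.714e-01  5.000e-04]
```

View pics/c0.png

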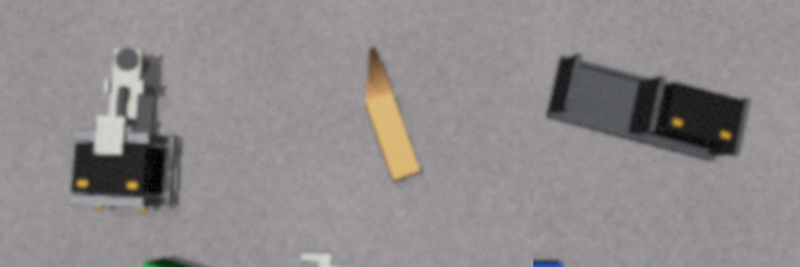

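View pics/c1.png

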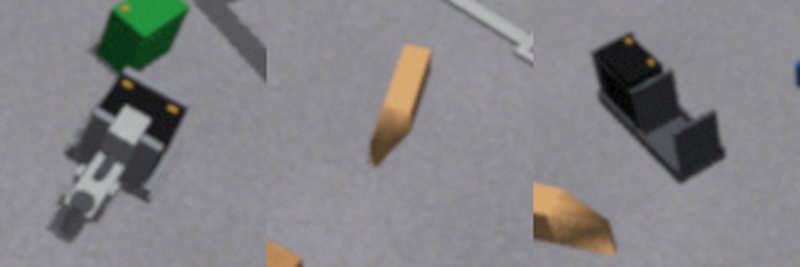

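The crops confirm the choices: the 120 mm wedge has its nose at about (317,226), the cradle's catch points up the image, and the rack's free bay is its left bay, around (468,292). Next I measure the poses.

```bash
cat > m.py <<'E'
from h import *
def rect(n,W,box,z0,z1):
    u0,v0,u1,v1=box; S=W[v0:v1,u0:u1]; m=(S[...,2]>z0)&(S[...,2]<z1)
    k,l,st,_=cv2.connectedComponentsWithStats(m.astype(np.uint8),connectivity=8)
    i=1+np.argmax(st[1:,4]); P=S[l==i]
    r=cv2.minAreaRect((P[:,:2]*1000).astype(np.float32)); return r,np.median(P[:,2]),len(P),P
E
python3 - <<'E'
from m import *
for n,boxes in (("top",dict(cr=(110,235,200,350,.07,.082),lip=(110,235,200,350,.0825,.095),cap=(110,240,200,290,.045,.06),wedge=(300,215,350,305,.030,.038),rack=(430,260,550,330,.065,.082),bat=(495,275,550,330,.0735,.082),carton=(290,95,370,160,.05,.07),jar=(380,125,425,175,.05,.07),span=(270,325,380,365,.003,.02),tape=(240,120,300,180,.015,.03))),("scene",dict(cr=(440,240,510,330,.07,.082),cap=(430,280,480,335,.045,.06),wedge=(300,220,345,290,.030,.038),rack=(195,135,275,215,.065,.082)))):
    a=np.load(f"pics/{n}0.npz");W=cloud(n,a['d'])
    for k,(a0,a1,a2,a3,z0,z1) in boxes.items():
        r,z,N,P=rect(n,W,(a0,a1,a2,a3),z0,z1); print(n,k,np.round(r[0],1),np.round(r[1],1),round(r[2],2),round(z,4),N)
E
```

```text
top cr [422.4 297.6] [63.1 41.8] 86.69 0.0779 941
top lip [450.5 296.6] [25.9 30.6] 88.71 0.0857 298
top cap [499.7 292.9] [34.8 57.5] 88.1 0.0528 534
top wedge [518.9  14. ] [119.6  26.2] 18.65 0.0343 886
top rack [ 439.1 -310.8] [70.  48.9] 72.66 0.0759 1153
top bat [ 440.8 -308.4] [64.6 42.1] 74.21 0.0764 933
top carton [751.9  -3.9] [ 76.4 110. ] 3.68 0.0603 2652
top jar [ 710.  -134.3] [48.8 49.2] 22.88 0.0604 645
top span [368.5  12.1] [172.8  38.7] 82.34 0.0072 1128
top tape [715.8 106.4] [82.8 82.9] 89.67 0.024 1044
scene cr [426.4 298.8] [62.  71.2] 86.75 0.078 809
scene cap [497.5 294.6] [33.9 65.2] 85.73 0.0526 456
scene wedge [520.   14.9] [122.4  26.6] 18.45 0.0344 529
scene rack [ 441.1 -304.8] [84.3 50.7] 74.3 0.0754 539
```

```bash
python3 - <<'E'
from h import *
a=np.load("pics/top0.npz");crop(a['p'],120,245,195,345,6,"pics/z1.png")
b=np.load("pics/scene0.npz");crop(b['p'],425,250,505,340,6,"pics/z2.png")
E
```

```text
(no output)
```

View pics/z1.png

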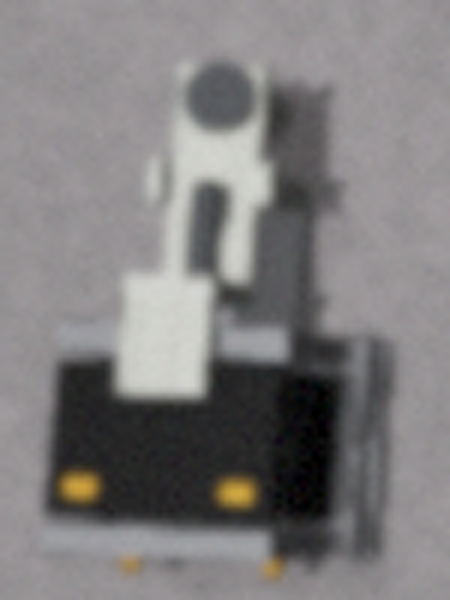

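View pics/z2.png

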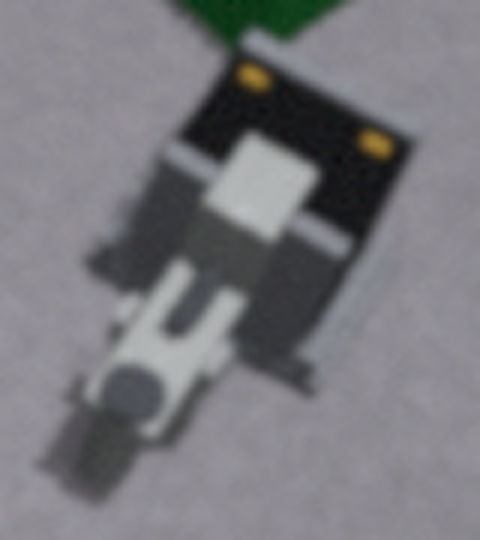

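```bash
python3 - <<'E'
from h import *
T=lambda u,v,z:ray("top",u/6+120-.4,v/6+245-.4,z).round(4)
S=lambda u,v,z:ray("scene",u/6+425-.4,v/6+250-.4,z).round(4)
print("cap",T(219,96,.055),S(132,392,.055))
print("walls T: -x oL,oR,iL,iR", T(42,553,.078),T(275,557,.078),T(46,519,.078),T(275,525,.078))
print(" +x wall oL oR iL iR",T(58,322,.078),T(290,327,.078),T(58,355,.078),T(290,360,.078))
print("lip tip L,R",T(115,394,.0855),T(208,398,.0855),"back",T(126,273,.0855),T(215,276,.0855))
print("S lip tip",S(255,130,.0855),S(320,178,.0855),"back",S(203,203,.0855),S(270,243,.0855))
print("S wall -x outer",S(250,28,.078),S(420,137,.078),"+x outer",S(163,155,.078),S(348,255,.078))
print("leds T",T(79,487,.078),T(237,492,.078),"S",S(254,76,.078),S(377,143,.078))
E
```

```text
cap [0.5186 0.2924 0.055 ] [0.5215 0.2928 0.055 ]
walls T: -x oL,oR,iL,iR [0.3936 0.3296 0.078 ] [0.3913 0.2675 0.078 ] [0.4026 0.3289 0.078 ] [0.3998 0.2677 0.078 ]
 +x wall oL oR iL iR [0.455  0.3276 0.078 ] [0.4525 0.265  0.078 ] [0.4462 0.3272 0.078 ] [0.4436 0.2648 0.078 ]
lip tip L,R [0.4352 0.3093 0.0855] [0.4336 0.2845 0.0855] back [0.4674 0.3074 0.0855] [0.4661 0.2835 0.0855]
S lip tip [0.4347 0.2874 0.0855] [0.4401 0.3111 0.0855] back [0.4686 0.285  0.0855] [0.4705 0.3077 0.0855]
S wall -x outer [0.393  0.2695 0.078 ] [0.4025 0.3309 0.078 ] +x outer [0.4538 0.2667 0.078 ] [0.4558 0.3289 0.078 ]
leds T [0.4109 0.3204 0.078 ] [0.4087 0.2781 0.078 ] S [0.4099 0.2782 0.078 ] [0.4122 0.3206 0.078 ]
```

```bash
cat >> h.py <<'E'
from scipy.spatial.transform import Rotation as Ro
def tgt(px,yaw_x,tilt=0,pos=None,Rc=None):
    """target TCP px, tool x at yaw, tilted tilt deg about tool x (tool z gains + tool y); prints turn & shift(cm)"""
    s=bot.read_state(); 
    a=np.radians(yaw_x); x=np.array([np.cos(a),np.sin(a),0]); z=np.array([0,0,-1.]); 
    R=np.stack([x,np.cross(z,x),z],1); R=Ro.from_rotvec(-np.radians(tilt)*x).as_matrix()@R
    rv=Ro.from_matrix(R@s["tool_rot"].T).as_rotvec()
    sh=(np.array(px)-s["position"])*100
    print("tool z",R[:,2].round(3),"turn",rv.round(4),"deg",np.degrees(np.linalg.norm(rv)).round(1),"shift cm",sh.round(2), "rows",np.linalg.norm(sh)/4.17,np.degrees(np.linalg.norm(rv))/7.16)
E
python3 - <<'E'
from m import *
a=np.load("pics/top0.npz");W=cloud("top",a['d'])
r,z,N,P=rect("top",W,(300,215,350,305),.030,.038)
c=np.array([.5193,.0143]); t=np.radians(18.5);R=np.array([[np.cos(t),-np.sin(t)],[np.sin(t),np.cos(t)]])
Q=(P[:,:2]-c)@R
for x in(-55,-30,0,15,30,45,55):
    s=np.abs(Q[:,0]*1e3-x)<4; print(x,(Q[s,1].min()*1e3).round(1),(Q[s,1].max()*1e3).round(1))
g=c+R@np.array([-.041,0]); print(g); tgt([*g,.008],108.5,15); tgt([*g,.12],108.5,15)
s=bot.read_state();print(s['position'],s['t'])
# rack dividers
r,z,N,P=rect("top",W,(430,260,550,330),.065,.082)
t=np.radians(-16);R=np.array([[np.cos(t),-np.sin(t)],[np.sin(t),np.cos(t)]])
S=W[255:335,425:555].reshape(-1,3);S=S[(S[:,2]>.066)&(S[:,2]<.0735)]
Q=S[:,:2]@R*1e3; h,e=np.histogram(Q[:,1],bins=np.arange(-420,-200,3));print([(int(b),int(n)) for b,n in zip(e,h) if n>8]); 
E
```

```text
-55 -13.3 12.7
-30 -13.3 12.8
0 -13.1 12.8
15 -12.7 12.5
30 -13.0 5.6
45 -12.8 0.2
55 -12.7 -4.7
[0.48041873 0.00129051]
tool z [ 0.245  0.082 -0.966] turn [-0.009  -0.2675  0.7177] deg 43.9 shift cm [ 25.72 -52.84 -22.28] rows 15.07129797104748 6.129318227993362
tool z [ 0.245  0.082 -0.966] turn [-0.009  -0.2675  0.7177] deg 43.9 shift cm [ 25.72 -52.84 -11.08] rows 14.340933689063881 6.129318227993362
[0.22318563 0.5296726  0.23075989] 0.1
[(-213, 35), (-210, 51), (-207, 9)]
```

```bash
python3 -m jog '0 -0.02 0.06 2.1 -4.4 0 8.5; 0 -0.04 0.12 4.2 -8.8 0 8.5; 0 -0.07 0.18 6.3 -13.2 0 8.5; 0 -0.09 0.24 8.4 -17.6 -0.5 8.5; 0 -0.11 0.3 10.5 -22 -1 8.5; 0 -0.13 0.36 12.6 -26.4 -2 8.5; 0 -0.15 0.42 14.7 -30.8 -3 8.5; 0 -0.18 0.48 16.8 -35.2 -4 8.5; 0 -0.2 0.54 19 -39.2 -5 8.5; 0 -0.22 0.6 21.2 -43.6 -6.5 8.5; 0 -0.24 0.66 23.4 -48 -8 8.5; -0.009 -0.2675 0.7177 25.72 -52.84 -10 8.5' 60
python3 - <<'E'
from h import *
tgt([.4804,.0013,.008],108.5,15);tgt([.4804,.0013,.06],108.5,15)
E
```

```text
t: 1.1
position: [0.435, 0.0931, 0.163]
tool_rot: [[-0.317, 0.916, 0.246], [0.949, 0.306, 0.082], [-0.0, 0.259, -0.966]]
force: [0.4, 0.9, 0.2]
gripper_width: 0.994
tool z [ 0.245  0.082 -0.966] turn [-0.0001  0.0006  0.0007] deg 0.1 shift cm [  4.54  -9.18 -15.5 ] rows 4.454482421560756 0.007219880121375168
tool z [ 0.245  0.082 -0.966] turn [-0.0001  0.0006  0.0007] deg 0.1 shift cm [  4.54  -9.18 -10.3 ] rows 3.4824827909108143 0.007219880121375168
```

```bash
python3 -m jog '0 0 0 1.5 -3 -3 8.5; 0 0 0 3 -6 -6 8.5; 0 0 0 4.54 -9.18 -7 8.5; 0 0 0 4.54 -9.18 -8 8.5; 0 0 0 4.54 -9.18 -10 8.5; 0 0 0 4.54 -9.18 -12 8.5; 0 0 0 4.54 -9.18 -14 8.5; 0 0 0 4.54 -9.18 -15.3 8.5; 0 0 0 4.54 -9.18 -15.5 8.5; 0 0 0 4.54 -9.18 -15.5 6; 0 0 0 4.54 -9.18 -15.5 3; 0 0 0 4.54 -9.18 -15.5 1' 100
python3 - <<'E'
from h import *
print(bot.read_state()['gripper_width'])
E
python3 -m jog '0 0 0 0 0 0 1; 0 0 0 0 0 0 1;0 0 0 0 0 0 1;0 0 0 0 0 0 1; 0 0 0 0 0 0 1; 0 0 0 0 0 0 1'
python3 - <<'E'
from h import *
for n in("top","scene"):
    p,d=viewer.capture(n); np.savez(f"pics/{n}1.npz",p=p,d=d)
    crop(p,*((260,180,400,330,4) if n=="top" else (260,180,400,300,4)),f"pics/g_{n}.png")
E
```

```text
t: 2.1
position: [0.481, 0.0012, 0.009]
tool_rot: [[-0.317, 0.916, 0.248], [0.948, 0.306, 0.082], [-0.001, 0.261, -0.965]]
force: [-0.7, 0.9, -0.3]
gripper_width: 0.604
0.6037928586042808
t: 2.6
position: [0.4817, 0.001, 0.0103]
tool_rot: [[-0.317, 0.915, 0.249], [0.948, 0.306, 0.081], [-0.002, 0.262, -0.965]]
force: [-5.4, -0.1, 13.7]
gripper_width: 0.283
```

View pics/g_scene.png

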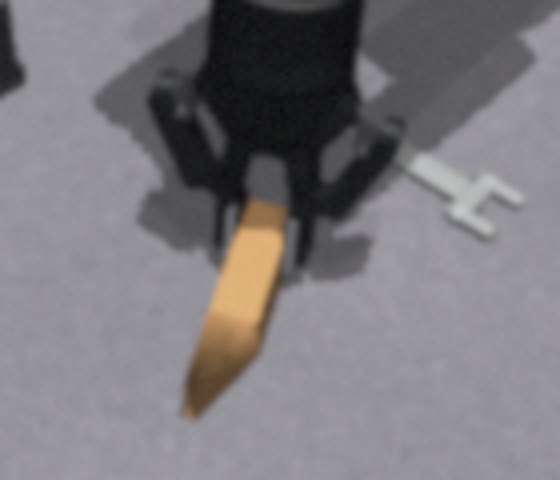

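```bash
python3 -m jog '0 0 0 0 0 0.5 1; 0 0 0 0 0 2 1; 0 0 0 0 0 5 1; 0 0 -0.1 0 0 8 1; 0 0 -0.22 0.2 1 11 1; 0 0 -0.34 0.5 4 13 1; 0 0 -0.46 0.8 8 13 1; 0 0 -0.58 1.1 12 13 1; 0 0 -0.7 1.5 16 13 1; 0 0 -0.82 1.8 20 13 1; 0 0 -0.94 2.2 24 13 1; 0 0 -1.06 2.6 28 13 1' 100
python3 - <<'E'
from h import *
tgt([.5215,.4346,.10],-2.4,15)
E
```

```text
t: 3.7
position: [0.5006, 0.1986, 0.1406]
tool_rot: [[0.459, 0.858, 0.229], [0.888, -0.443, -0.12], [-0.002, 0.259, -0.966]]
force: [0.3, -1.1, 0.2]
gripper_width: 0.285
tool z [-0.011 -0.259 -0.966] turn [ 1.0000e-03 -1.8000e-03 -1.1359e+00] deg 65.1 shift cm [ 2.09 23.6  -4.06] rows 5.763616461010205 9.089719247028215
```

```bash
python3 -m jog '0 0 -0.12 0.4 3.5 0 1; 0 0 -0.24 0.8 7 0 1; 0 0 -0.36 1.2 11 0 1; 0 0 -0.48 1.5 15 0 1; 0 0 -0.6 1.7 19 0 1; 0 0 -0.72 2.09 22 0 1; 0 0 -0.84 2.09 23.6 0 1; 0 0 -0.96 2.09 23.6 -1 1; 0 0 -1.08 2.09 23.6 -2 1; 0 0 -1.136 2.09 23.6 -3 1; 0 0 -1.136 2.09 23.6 -4 1; 0 0 -1.136 2.09 23.6 -4 1' 100
python3 - <<'E'
from m import *
tgt([.5215,.4346,.10],-2.4,15)
for n in("top","scene"):
    p,d=viewer.capture(n); np.savez(f"pics/{n}2.npz",p=p,d=d)
    crop(p,*((40,200,200,330,5) if n=="top" else (400,240,540,380,4)),f"pics/i_{n}.png")
E
```

```text
t: 4.7
position: [0.521, 0.4341, 0.0985]
tool_rot: [[0.999, -0.038, -0.015], [-0.04, -0.965, -0.26], [-0.004, 0.26, -0.965]]
force: [-0.6, -0.3, -1.2]
gripper_width: 0.283
tool z [-0.011 -0.259 -0.966] turn [ 0.0015 -0.0043 -0.0017] deg 0.3 shift cm [0.05 0.05 0.15] rows 0.03968051439454029 0.038993619568467704
```

View pics/i_top.png

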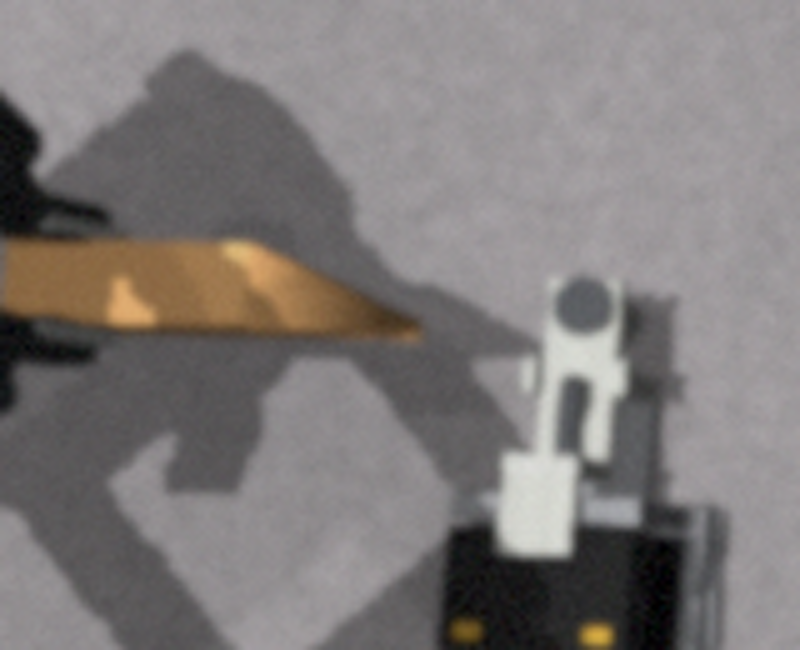

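View pics/i_scene.png

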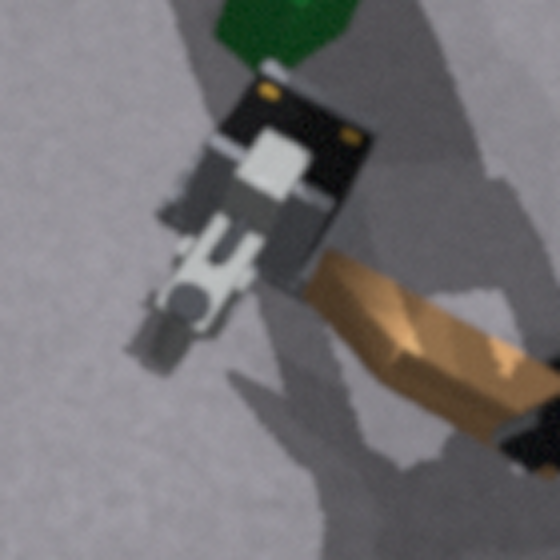

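```bash
cat > wm.py <<'E'
from m import *
import sys
C=np.array([.4237,.2976]);t=np.radians(-2.4);Rc=np.array([[np.cos(t),-np.sin(t)],[np.sin(t),np.cos(t)]])
def wed(n,f,box,zmin):
    a=np.load(f);W=cloud(n,a['d']);hsv=cv2.cvtColor(a['p'],cv2.COLOR_RGB2HSV)
    m=(hsv[...,0]<22)&(hsv[...,1]>90)&(W[...,2]>zmin)
    u0,v0,u1,v1=box;mm=np.zeros_like(m);mm[v0:v1,u0:u1]=m[v0:v1,u0:u1]
    P=W[mm];zt=np.percentile(P[:,2],80);P=P[P[:,2]>zt-.005]
    Q=(P[:,:2]-C)@Rc*1e3
    print(n,"ztop",zt.round(4),"N",len(P),"y range",Q[:,1].min().round(1),Q[:,1].max().round(1))
    y0=Q[:,1].min()
    for o in (8,20,35,50,60,70,80,90):
        s=np.abs(Q[:,1]-y0-o)<3
        if s.sum()>3: print(o,Q[s,0].min().round(1),Q[s,0].max().round(1))
E
python3 - <<'E'
from wm import *
wed("top","pics/top2.npz",(20,230,130,280),.09)
wed("scene","pics/scene2.npz",(460,280,560,380),.09)
print((np.array(bot.read_state()['position'][:2])-C)@Rc*1e3)
E
```

```text
top ztop 0.1235 N 1102 y range -272.3 160.2
scene ztop 0.1241 N 770 y range 42.5 160.4
8 82.6 91.5
20 81.4 97.6
35 81.3 102.9
50 82.9 106.8
60 81.5 106.8
70 82.9 106.3
80 82.2 107.6
90 80.1 105.9
[ 91.8320701  140.89673424]
```

```bash
sed -i 's|    Q=(P\[:,:2\]-C)@Rc\*1e3|    Q=(P[:,:2]-C)@Rc*1e3;Q=Q[(np.abs(Q[:,0]-95)<40)\&(Q[:,1]>-80)]|' wm.py; python3 - <<'E'
from wm import *
wed("top","pics/top2.npz",(20,230,130,280),.09)
# roller / cap and stop-plate from fresh frames in cradle frame, for same-camera relative
for n,box in(("top",(145,250,175,275)),("scene",(435,300,465,330))):
    a=np.load(f"pics/{n}2.npz");W=cloud(n,a['d']);hsv=cv2.cvtColor(a['p'],cv2.COLOR_RGB2HSV)
    u0,v0,u1,v1=box;S=W[v0:v1,u0:u1];g=a['p'][v0:v1,u0:u1].mean(-1)
    m=(S[...,2]>.052)&(S[...,2]<.06)&(g<120)
    Q=(S[m][:,:2]-C)@Rc*1e3;print(n,len(Q),Q.mean(0),Q.min(0),Q.max(0),S[m][:,2].mean())
E
```

```text
top ztop 0.1235 N 1102 y range 39.0 160.2
8 78.9 87.1
20 78.5 92.9
35 78.3 100.3
50 78.1 103.3
60 77.9 103.1
70 79.0 102.8
80 78.8 103.6
90 78.4 104.1
top 82 [95.33674291 -1.8320718 ] [ 87.31921188 -10.34393348] [103.17669969   6.31890279] 0.054915945570434124
scene 92 [91.40826675 -0.59280949] [ 57.83716986 -13.91648679] [106.38668393  17.0929456 ] 0.05534540341675949
```

```bash
python3 -m jog '0 0 0 0 0 -3 1; 0 0 0 0 0 -6 1; 0 0 0 0 0 -8 1; 0 0 0 0 0 -8.7 1; 0 0 0 0 0 -8.7 1; 0 0 0 -0.05 -1 -8.7 1; 0 0 0 -0.1 -2 -8.7 1; 0 0 0 -0.15 -3 -8.7 1; 0 0 0 -0.15 -3 -8.7 1' 100
python3 - <<'E'
from wm import *
for n in("top","scene"):
    p,d=viewer.capture(n); np.savez(f"pics/{n}3.npz",p=p,d=d)
    crop(p,*((70,220,190,330,6) if n=="top" else (410,260,530,360,6)),f"pics/j_{n}.png")
wed("top","pics/top3.npz",(20,230,150,290),.025)
wed("scene","pics/scene3.npz",(440,280,560,400),.025)
E
```

```text
t: 5.55
position: [0.5204, 0.4026, 0.0153]
tool_rot: [[0.999, -0.039, -0.012], [-0.041, -0.965, -0.258], [-0.001, 0.259, -0.966]]
force: [-0.3, 0.1, -1.6]
gripper_width: 0.285
top ztop 0.0407 N 916 y range 17.7 129.6
8 80.0 93.7
20 79.8 98.9
35 79.5 104.0
50 79.0 103.5
60 78.9 104.9
70 78.4 104.4
80 78.5 104.7
90 76.2 104.3
scene ztop 0.0398 N 621 y range 14.2 139.8
8 84.2 92.9
20 81.7 97.3
35 81.6 105.5
50 82.8 107.0
60 83.3 106.7
70 81.9 108.0
80 81.0 107.1
90 80.1 105.8
```

View pics/j_top.png

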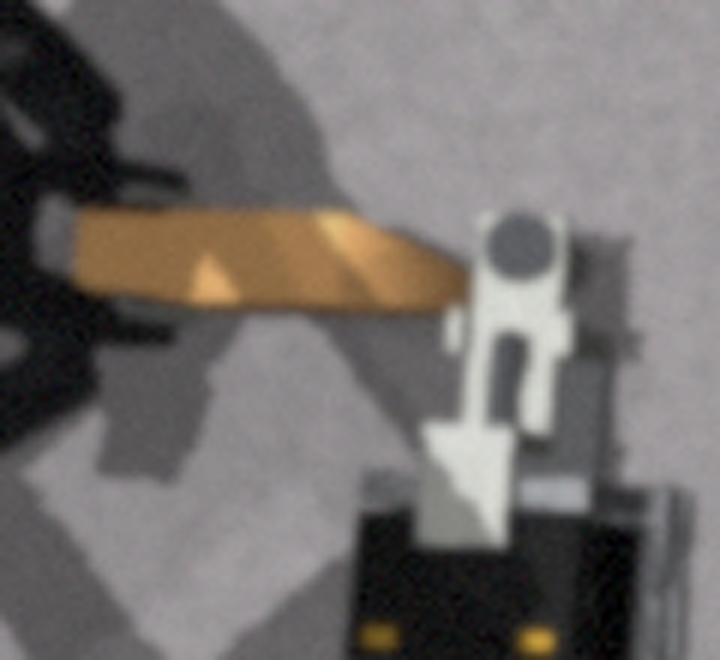

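View pics/j_scene.png

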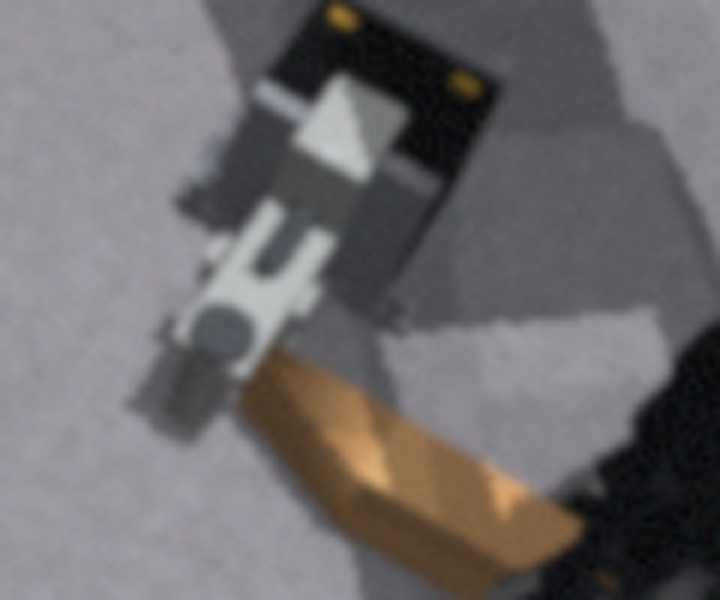

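```bash
python3 -m jog '0 0 0 -0.05 0 -0.3 1; 0 0 0 -0.08 -0.5 -0.35 1; 0 0 0 -0.12 -1 -0.4 1; 0 0 0 -0.16 -1.6 -0.4 1; 0 0 0 -0.2 -2.2 -0.4 1; 0 0 0 -0.25 -2.8 -0.4 1; 0 0 0 -0.3 -3.4 -0.4 1; 0 0 0 -0.3 -3.4 -0.4 1' 120
python3 - <<'E'
from wm import *
print((np.array(bot.read_state()['position'][:2])-C)@Rc*1e3)
for n in("top","scene"):
    p,d=viewer.capture(n); np.savez(f"pics/{n}4.npz",p=p,d=d)
    crop(p,*((90,220,190,330,5) if n=="top" else (410,260,530,360,5)),f"pics/k_{n}.png")
wed("top","pics/top4.npz",(20,230,150,290),.025)
wed("scene","pics/scene4.npz",(440,280,560,400),.025)
i=cv2.hconcat([cv2.resize(cv2.imread("pics/k_top.png"),(400,440)),cv2.resize(cv2.imread("pics/k_scene.png"),(400,440))]);cv2.imwrite("pics/k.png",i)
E
```

```text
t: 6.32
position: [0.5169, 0.3691, 0.0109]
tool_rot: [[0.999, -0.039, -0.013], [-0.041, -0.965, -0.258], [-0.002, 0.258, -0.966]]
force: [-3.7, 0.7, -1.2]
gripper_width: 0.277
[90.10970195 75.29272499]
top ztop 0.0364 N 681 y range 17.4 98.9
8 77.1 101.6
20 76.9 101.2
35 76.6 102.6
50 77.5 102.5
60 71.1 103.6
70 60.2 117.7
80 86.1 129.9
scene ztop 0.0362 N 488 y range -17.4 109.4
35 80.8 103.7
50 81.3 105.2
60 80.1 104.7
70 79.3 105.9
80 78.7 104.5
90 79.1 114.1
```

View pics/k.png

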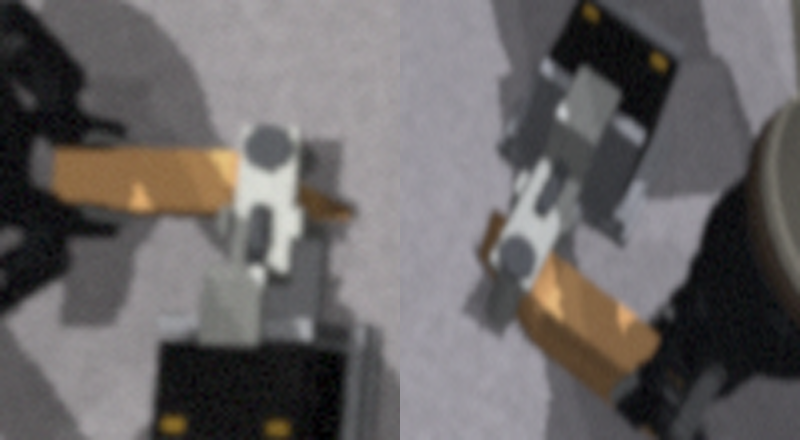

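```bash
python3 -m jog '0 0 0 -0.03 -0.5 -0.1 1; 0 0 0 -0.06 -1 -0.1 1; 0 0 0 -0.1 -1.5 -0.1 1; 0 0 0 -0.14 -2 -0.1 1; 0 0 0 -0.18 -2.5 -0.1 1; 0 0 0 -0.22 -3 -0.1 1; 0 0 0 -0.26 -3.4 -0.1 1; 0 0 0 -0.26 -3.4 -0.1 1; 0 0 0 -0.26 -3.4 -0.1 1' 120
python3 - <<'E'
from wm import *
print((np.array(bot.read_state()['position'][:2])-C)@Rc*1e3)
for n in("top","scene"):
    p,d=viewer.capture(n); np.savez(f"pics/{n}5.npz",p=p,d=d)
    crop(p,*((90,220,190,330,5) if n=="top" else (410,260,530,360,5)),f"pics/k_{n}.png")
wed("top","pics/top5.npz",(20,230,150,290),.025)
wed("scene","pics/scene5.npz",(440,280,560,400),.025)
i=cv2.hconcat([cv2.resize(cv2.imread("pics/k_top.png"),(400,440)),cv2.resize(cv2.imread("pics/k_scene.png"),(400,440))]);cv2.imwrite("pics/l.png",i)
E
```

```text
t: 7.17
position: [0.5145, 0.3354, 0.0104]
tool_rot: [[0.999, -0.039, -0.012], [-0.041, -0.965, -0.259], [-0.002, 0.259, -0.966]]
force: [-4.6, -2.7, 7.5]
gripper_width: 0.279
[89.14785395 41.55777335]
top ztop 0.0368 N 372 y range 15.1 61.0
8 77.1 101.7
20 76.4 101.3
35 70.9 110.9
scene ztop 0.0358 N 214 y range -19.5 56.8
35 78.2 103.6
50 79.2 105.0
60 76.4 109.8
```

View pics/l.png

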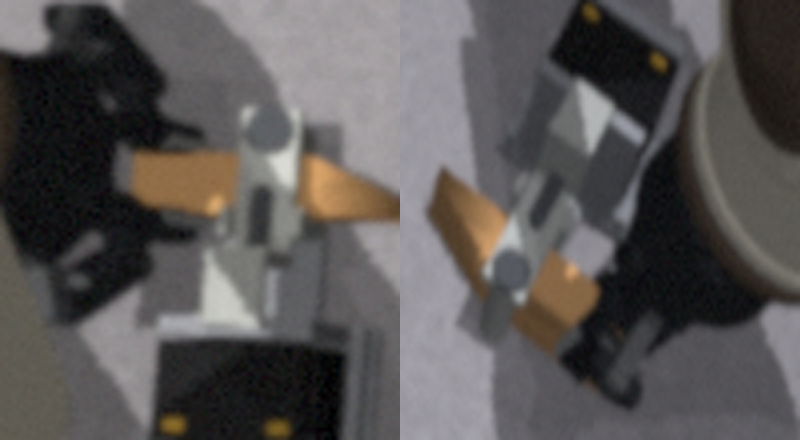

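```bash
python3 - <<'E'
from wm import *
f=lambda n,u,v,z:(((ray(n,u,v,z)[:2])-C)@Rc*1e3).round(1)
print("shoulder",f("top",90+303/4,220+155/4,.034),"cap",f("top",90+268/4,220+128/4,.055),"tail",f("top",90+131/4,220+182/4,.034))
E
python3 -m jog '0 0 0 0 0 0 2.5; 0 0 0 0 0 0 3.5; 0 0 0 0 0 0 4.5; 0 0 0 0 0 0 5; 0 0 0 0 0 0 5.5;0 0 0 0 0.05 0 5.5; 0 0 0 0 0.4 1.6 5.5; 0 0 0 0 1 4 5.5; 0 0 0 0 2 7 5.5; 0 0 0 0 3 11 5.5; 0 0 0 0 3 14 5.5; 0 0 0 0 3 14 5.5'
python3 - <<'E'
from wm import *
for n in("top","scene"):
    p,d=viewer.capture(n); np.savez(f"pics/{n}6.npz",p=p,d=d)
    crop(p,*((90,220,190,330,5) if n=="top" else (410,260,530,360,5)),f"pics/k_{n}.png")
i=cv2.hconcat([cv2.resize(cv2.imread("pics/k_top.png"),(400,440)),cv2.resize(cv2.imread("pics/k_scene.png"),(400,440))]);cv2.imwrite("pics/m.png",i)
E
```

```text
shoulder [101.  -11.6] cap [109.7  -1.7] tail [87.6 61.1]
t: 8.27
position: [0.5161, 0.367, 0.1573]
tool_rot: [[0.999, -0.041, -0.005], [-0.04, -0.966, -0.254], [0.006, 0.254, -0.967]]
force: [0.5, 0.6, 0.8]
gripper_width: 0.644
```

View pics/m.png

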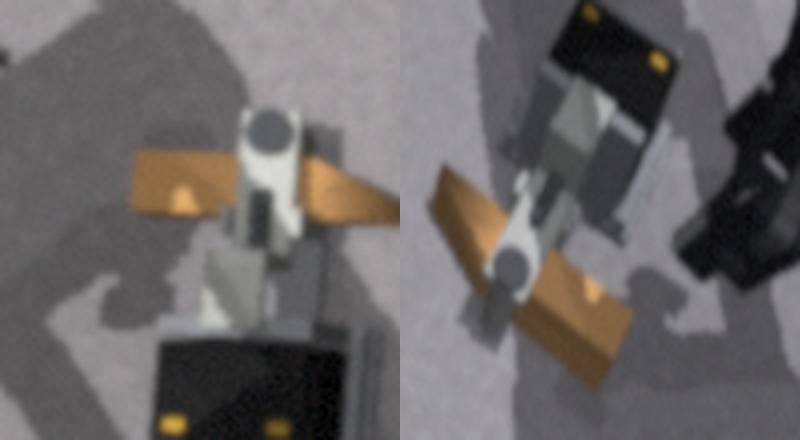

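```bash
python3 - <<'E'
from wm import *
f=lambda n,u,v,z:(((ray(n,u,v,z)[:2])-C)@Rc*1e3).round(1)
print("shoulder",f("top",90+305/4,220+158/4,.034),"tail",f("top",90+133/4,220+150/4,.034),f("top",90+130/4,220+210/4,.034))
for k in (0,6):
    a=np.load(f"pics/top{k}.npz");W=cloud("top",a['d']);S=W[240:275,140:175];g=a['p'][240:275,140:175].astype(float).mean(-1)
    m=(S[...,2]>.051)&(S[...,2]<.06)&(g<115)
    Q=(S[m][:,:2]-C)@Rc*1e3;Q=Q[Q[:,0]>85+ (10 if k else 0)];print(k,len(Q),np.median(Q,0),Q.min(0),Q.max(0))
    S=W[240:330,130:190];m=(S[...,2]>.083)&(S[...,2]<.09);Q=(S[m][:,:2]-C)@Rc*1e3;print("lip",np.percentile(Q[:,0],[2,50,98]))
s=bot.read_state();
g=C+Rc@np.array([0,0]);tgt([*g,.18],87.6,0);tgt([*g,.041],87.6,0);print(s['qpos'])
E
```

```text
shoulder [ 99.7 -12.5] tail [101.4  61.4] [75.6 60.6]
0 85 [95.12188826 -1.73792033] [ 87.49594171 -13.49402822] [103.20765119   5.91025529]
lip [11.56700477 26.28509537 42.09630801]
6 77 [109.1813574   -1.62606235] [101.047305   -10.46922477] [116.81790867   6.65743766]
lip [25.77106469 40.53374966 56.32525481]
tool z [ 0.  0. -1.] turn [0.2127 0.1964 1.5602] deg 90.9 shift cm [-9.12 -6.82  2.83] rows 2.8140254629095303 12.698108803915598
tool z [ 0.  0. -1.] turn [0.2127 0.1964 1.5602] deg 90.9 shift cm [ -9.12  -6.82 -11.07] rows 3.809149993422331 12.698108803915598
[ 34.47213615  24.06168909  73.23481614 -11.93537382  91.73185338
  37.40400445]
```

```bash
python3 -m jog '0.016 0.015 0.12 0 0 2 8.5; 0.032 0.03 0.24 -1 -0.5 3 8.5; 0.048 0.045 0.36 -2 -1.5 3 8.5; 0.065 0.06 0.48 -3 -2.5 3 8.5; 0.082 0.076 0.6 -4 -3 3 8.5; 0.098 0.09 0.72 -5 -4 3 8.5; 0.115 0.106 0.84 -6 -5 3 8.5; 0.13 0.12 0.96 -7 -6 3 8.5; 0.147 0.136 1.08 -8 -6.82 3 8.5; 0.163 0.15 1.2 -9.12 -6.82 3 8.5; 0.18 0.166 1.32 -9.12 -6.82 3 8.5; 0.197 0.182 1.44 -9.12 -6.82 3 8.5' 60
python3 - <<'E'
from wm import *
tgt([*C,.18],87.6,0);tgt([*C,.03],87.6,0)
E
```

```text
t: 9.37
position: [0.4228, 0.2972, 0.1808]
tool_rot: [[0.156, 0.988, 0.012], [0.988, -0.155, -0.017], [-0.015, 0.014, -1.0]]
force: [1.4, -0.8, 0.4]
gripper_width: 0.996
tool z [ 0.  0. -1.] turn [0.0161 0.0126 0.1142] deg 6.6 shift cm [ 0.09  0.04 -0.08] rows 0.030061616334319925 0.9281885814005485
tool z [ 0.  0. -1.] turn [0.0161 0.0126 0.1142] deg 6.6 shift cm [  0.09   0.04 -15.08] rows 3.616020567202877 0.9281885814005485
```

```bash
python3 -m jog '0.016 0.013 0.114 0.09 0.04 0 8.5; 0.016 0.013 0.114 0.09 0.04 -3 8.5; 0.016 0.013 0.114 0.09 0.04 -6 8.5; 0.016 0.013 0.114 0.09 0.04 -9 8.5; 0.016 0.013 0.114 0.09 0.04 -12 8.5; 0.016 0.013 0.114 0.09 0.04 -14 8.5; 0.016 0.013 0.114 0.09 0.04 -15 8.5; 0.016 0.013 0.114 0.09 0.04 -15 8.5' 60
python3 -m jog '0 0 0 0 0 0 7; 0 0 0 0 0 0 6; 0 0 0 0 0 0 5; 0 0 0 0 0 0 5;0 0 0 0 0 0 5;0 0 0 0 0 0 5;0 0 0 0 0 0 5;0 0 0 0 0 0 5' 60
python3 - <<'E'
from wm import *
for n in("top","scene"):
    p,d=viewer.capture(n); np.savez(f"pics/{n}7.npz",p=p,d=d)
    crop(p,*((90,220,190,330,5) if n=="top" else (410,230,530,350,5)),f"pics/k_{n}.png")
i=cv2.hconcat([cv2.resize(cv2.imread("pics/k_top.png"),(400,440)),cv2.resize(cv2.imread("pics/k_scene.png"),(400,440))]);cv2.imwrite("pics/n.png",i)
E
```

```text
t: 10.03
position: [0.4223, 0.2968, 0.0282]
tool_rot: [[0.042, 0.999, -0.004], [0.999, -0.042, -0.002], [-0.002, -0.004, -1.0]]
force: [0.2, 0.3, -0.4]
gripper_width: 0.994
t: 10.7
position: [0.4228, 0.2971, 0.0292]
tool_rot: [[0.042, 0.999, -0.003], [0.999, -0.042, -0.001], [-0.002, -0.003, -1.0]]
force: [-1.1, -0.6, 7.2]
gripper_width: 0.721
```

View pics/n.png

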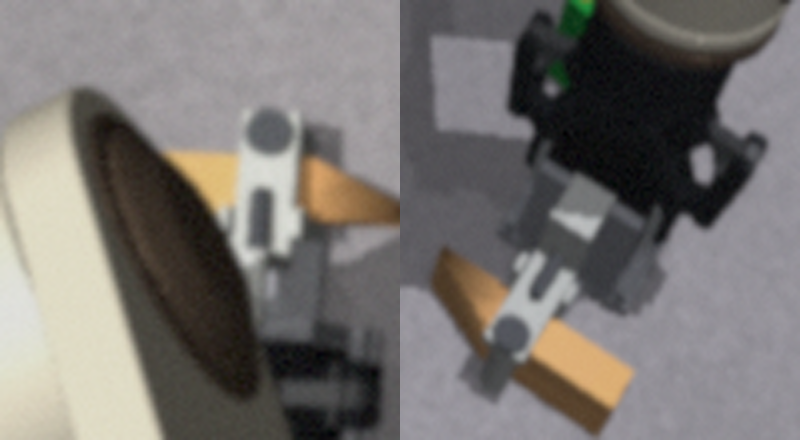

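```bash
python3 -m jog '0 0 0 0 0 0 5; 0 0 0 0 0 1 5; 0 0 0 0 0 3 5; 0 0 0 0 0 5 5; 0 0 0 0 0 8 5; 0 0 0 0 0 11 5; 0 0 0 0 0 13 5; 0 0 0 0 0 13 5' 80
python3 - <<'E'
from wm import *
s=bot.read_state();print(s['force'],s['gripper_width'])
tgt([.50,.01,.16],74,0)
for n in("top","scene"):
    p,d=viewer.capture(n); np.savez(f"pics/{n}8.npz",p=p,d=d)
    crop(p,*((90,220,190,330,5) if n=="top" else (410,190,530,310,5)),f"pics/k_{n}.png")
i=cv2.hconcat([cv2.resize(cv2.imread("pics/k_top.png"),(400,440)),cv2.resize(cv2.imread("pics/k_scene.png"),(400,440))]);cv2.imwrite("pics/o.png",i)
E
```

```text
t: 11.47
position: [0.4242, 0.2978, 0.1643]
tool_rot: [[0.042, 0.999, 0.003], [0.999, -0.042, 0.001], [0.002, 0.003, -1.0]]
force: [0.9, 1.1, -2.4]
gripper_width: 0.72
[ 0.86266984  1.0976942  -2.39808823] 0.7195742113305421
tool z [ 0.  0. -1.] turn [-0.0011  0.0031 -0.2371] deg 13.6 shift cm [  7.58 -28.78  -0.43] rows 7.138116796854583 1.8975095855931172
```

View pics/o.png

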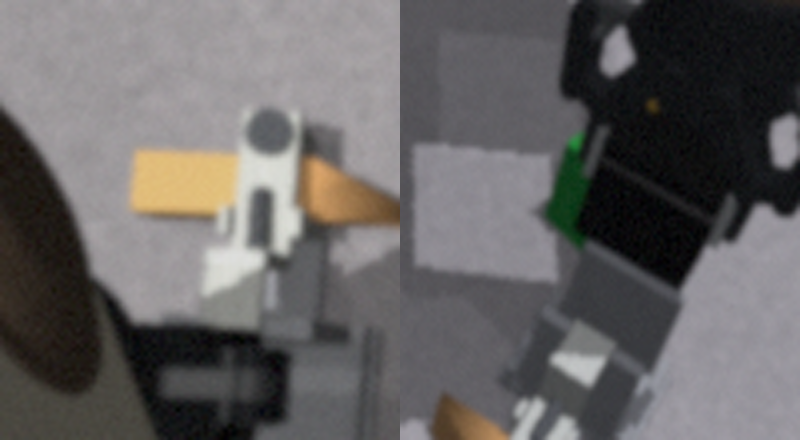

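```bash
python3 -m jog '0 0 -0.02 0.8 -3 0 5; 0 0 -0.06 1.7 -6.5 0 5; 0 0 -0.1 2.6 -10 0 5; 0 0 -0.14 3.5 -13.5 0 5; 0 0 -0.18 4.4 -17 0 5; 0 0 -0.22 5.3 -20.5 0 5; 0 0 -0.237 6.2 -24 0 5; 0 0 -0.237 7 -27 0 5; 0 0 -0.237 7.58 -28.78 -2 5; 0 0 -0.237 7.58 -28.78 -5 5; 0 0 -0.237 7.58 -28.78 -8 5; 0 0 -0.237 7.58 -28.78 -10 5' 80
python3 -m jog '0 0 0 0 0 -0.5 5; 0 0 0 0 0 -1 5; 0 0 0 0 0 -1 5'
```

```text
t: 12.57
position: [0.4966, 0.009, 0.0557]
tool_rot: [[0.277, 0.961, -0.007], [0.961, -0.277, 0.0], [-0.002, -0.007, -1.0]]
force: [-1.2, -0.0, -4.4]
gripper_width: 0.719
t: 12.82
position: [0.496, 0.0091, 0.0448]
tool_rot: [[0.277, 0.961, -0.009], [0.961, -0.277, 0.0], [-0.002, -0.008, -1.0]]
force: [-0.4, 0.1, -3.4]
gripper_width: 0.716
```

Underside is now about 24 mm up. I lower gently and watch the force.

```bash
python3 -m jog '0 0.008 0 0.1 0 -0.7 5; 0 0.008 0 0.1 0 -1.3 5; 0 0.008 0 0.1 0 -1.8 5; 0 0.008 0 0.1 0 -2.0 5; 0 0.008 0 0.1 0 -2.1 5; 0 0.008 0 0.1 0 -2.1 5'
```

```text
t: 13.32
position: [0.497, 0.0092, 0.0238]
tool_rot: [[0.277, 0.961, -0.017], [0.961, -0.277, 0.0], [-0.004, -0.016, -1.0]]
force: [-0.8, 0.2, -3.4]
gripper_width: 0.717
```

```bash
python3 -m jog '0 -0.016 0 0 0 -0.1 5; 0 -0.016 0 0 0 -0.2 5; 0 -0.016 0 0 0 -0.3 5; 0 -0.016 0 0 0 -0.3 5'
```

```text
t: 13.65
position: [0.4971, 0.0092, 0.0214]
tool_rot: [[0.277, 0.961, -0.0], [0.961, -0.277, 0.0], [0.0, -0.0, -1.0]]
force: [-3.3, 1.3, 5.5]
gripper_width: 0.715
```

Contact: the force has gone from -3.4 to +5.5 N. Now I open and retreat straight up.

```bash
python3 -m jog '0 0 0 0 0 0.05 6.5; 0 0 0 0 0 0.05 7.5; 0 0 0 0 0 0.05 8.5; 0 0 0 0 0 0.05 8.5; 0 0 0 0 0 0.05 8.5; 0 0 0 0 0 1 8.5; 0 0 0 0 0 3 8.5; 0 0 0 0 0 6 8.5; 0 0 0 0 0 10 8.5; 0 0 0 0 0 14 8.5; 0 0 0 0 0 14 8.5'
python3 - <<'E'
from wm import *
for n in("top","scene"):
    p,d=viewer.capture(n); np.savez(f"pics/{n}9.npz",p=p,d=d)
    cv2.imwrite(f"pics/full9_{n}.png",p[:,:,::-1])
E
```

```text
t: 14.57
position: [0.4996, 0.0089, 0.1697]
tool_rot: [[0.276, 0.961, 0.01], [0.961, -0.276, -0.001], [0.002, 0.01, -1.0]]
force: [0.5, -0.1, 1.6]
gripper_width: 0.995
```

View pics/full9_top.png

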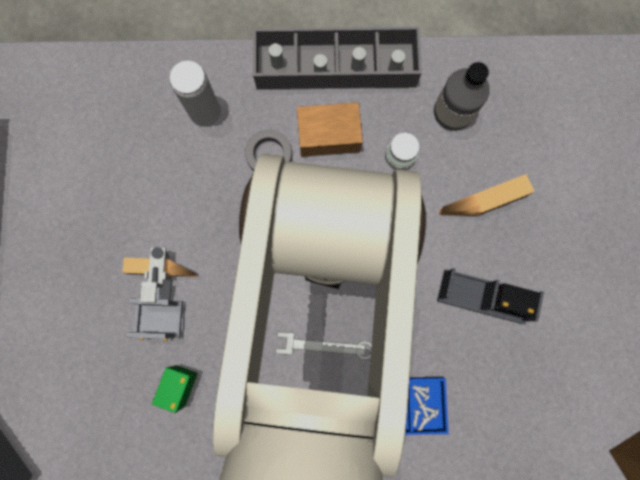

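View pics/full9_scene.png

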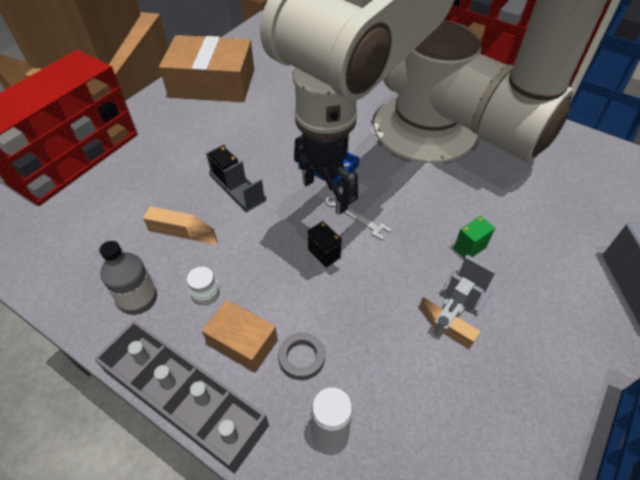

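The battery stands upright at (324,243) in the scene view, with the wedge holding the catch open at (450,322). Next I measure the battery and the rack more finely.

```bash
python3 - <<'E'
from m import *
a=np.load("pics/top9.npz");crop(a['p'],430,260,550,335,6,"pics/r1.png")
b=np.load("pics/scene9.npz");crop(b['p'],200,140,275,215,6,"pics/r2.png");crop(b['p'],290,210,360,275,6,"pics/r3.png")
W=cloud("scene",b['d']); r,z,N,P=rect("scene",W,(300,215,350,275),.062,.076);print(r,z,N)
E
```

```text
((499.0631408691406, 10.04705810546875), (63.35356521606445, 43.61082458496094), 74.50445556640625) 0.07006764046826569 562
```

View pics/r1.png

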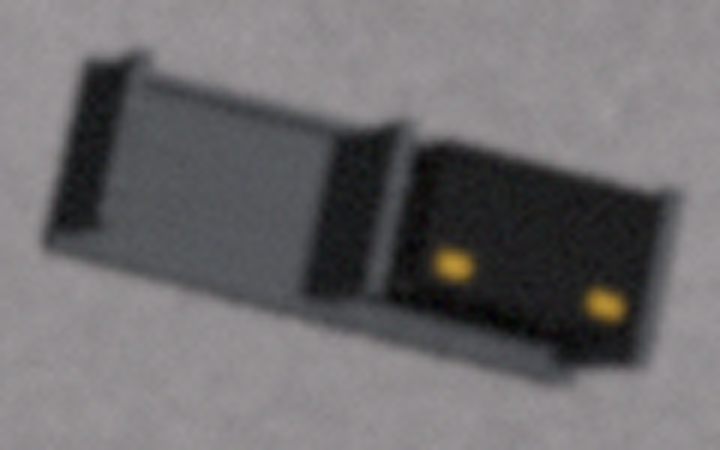

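View pics/r2.png

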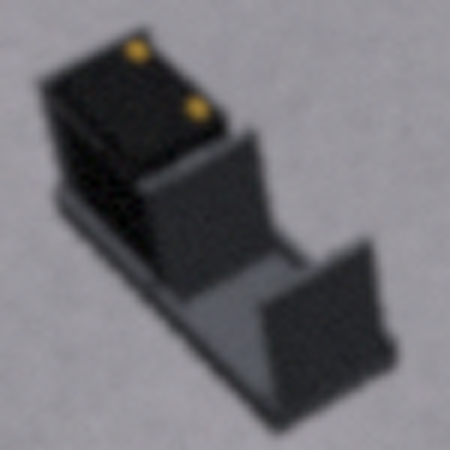

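View pics/r3.png

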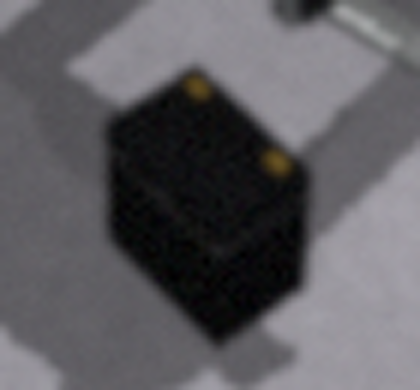

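```bash
python3 - <<'E'
from h import *
T=lambda u,v,z:ray("top",u/6+430-.4,v/6+260-.4,z)[:2]*1e3
S=lambda u,v,z:ray("scene",u/6+200-.4,v/6+140-.4,z)[:2]*1e3
print("mid T",T(406,125,.072).round(1),T(375,292,.072).round(1)); print("right T",T(674,192,.072).round(1),T(642,362,.072).round(1))
print("left T",T(140,55,.072).round(1))
print("mid S",S(148,187,.072).round(1),S(250,135,.072).round(1)," left(free end) S",S(267,297,.072).round(1),S(368,240,.072).round(1), "spare end",S(43,82,.072).round(1))
print("base corners S z=.016",S(280,432,.0).round(1),S(395,362,.0).round(1),S(62,208,.0).round(1))
print("base T z0", T(45,248,.008).round(1))
print("floor bay T L/R bottom z=.006")
E
```

```text
mid T [ 473.3 -275.2] [ 427.9 -263.5]
right T [ 453.5 -347.8] [ 407.6 -335.2]
left T [ 494.  -202.8]
mid S [ 476.1 -274.5] [ 433.2 -261. ]  left(free end) S [ 495.  -201.7] [ 451.9 -189.4] spare end [ 455.  -345.8]
base corners S z=.016 [ 498.8 -203.8] [ 446.  -189.7] [ 454.9 -353.5]
base T z0 [ 444.4 -187.5]
floor bay T L/R bottom z=.006
```

```bash
python3 -m jog '0 0 -0.12 0 0 0 8.5; 0 0 -0.24 0 0 0 8.5; 0 0 -0.36 0 0 0 8.5; 0 0 -0.48 0 0 0 8.5; 0 0 -0.6 0 0 0 8.5; 0 0 -0.72 0 0 0 8.5; 0 0 -0.84 0 0 0 8.5; 0 0 -0.96 0 0 0 8.5; 0 0 -1.08 0 0 0 8.5; 0 0 -1.2 0 0 0 8.5; 0 0 -1.32 0 0 0 8.5; 0 0 -1.44 0 0 0 8.5'
python3 - <<'E'
from h import *
tgt([.4983,.0097,.026],-15.5,0)
E
```

```text
t: 15.67
position: [0.4972, 0.0092, 0.1628]
tool_rot: [[0.988, -0.155, -0.001], [-0.155, -0.988, -0.003], [-0.001, 0.003, -1.0]]
force: [-0.2, 0.2, -1.2]
gripper_width: 0.998
tool z [ 0.  0. -1.] turn [ 0.0031 -0.0017 -0.1152] deg 6.6 shift cm [  0.11   0.05 -13.68] rows 3.280813347741639 0.9221008272922474
```

```bash
python3 -m jog '0.003 0 -0.115 0.15 0.05 0 8.5; 0.003 0 -0.115 0.15 0.05 -2 8.5; 0.003 0 -0.115 0.15 0.05 -5 8.5; 0.003 0 -0.115 0.15 0.05 -8 8.5; 0.003 0 -0.115 0.15 0.05 -11 8.5; 0.003 0 -0.115 0.15 0.05 -13 8.5; 0.003 0 -0.115 0.15 0.05 -13.6 8.5; 0.003 0 -0.115 0.15 0.05 -13.6 8.5'
python3 -m jog '0 0 0 0 0 0 7; 0 0 0 0 0 0 5; 0 0 0 0 0 0 3; 0 0 0 0 0 0 3; 0 0 0 0 0 0 3; 0 0 0 0 0 0 3; 0 0 0 0 0 0 3; 0 0 0 0 0 0 3; 0 0 0 0 0 0 3' 70
python3 -m jog '0 0 0 0 0 0.5 3; 0 0 0 0 0 2 3; 0 0 0 0 0 5 3; 0 0 0 0 0 8 3; 0 0 0 0 0 11 3; 0 0 0 0 0 13 3; 0 0 0 0 0 13 3' 80
python3 - <<'E'
from h import *
tgt([.4621,-.2334,.16],-15.5,0)
p,d=viewer.capture("scene");crop(p,230,130,380,250,5,"pics/s1.png")
E
```

```text
t: 16.33
position: [0.4974, 0.0098, 0.0252]
tool_rot: [[0.964, -0.267, -0.005], [-0.267, -0.964, 0.0], [-0.005, 0.001, -1.0]]
force: [-0.2, -0.0, -1.3]
gripper_width: 0.994
t: 17.08
position: [0.4981, 0.0097, 0.0264]
tool_rot: [[0.964, -0.267, -0.004], [-0.267, -0.964, 0.0], [-0.004, 0.001, -1.0]]
force: [-2.0, -0.3, 8.2]
gripper_width: 0.487
t: 17.67
position: [0.4996, 0.0096, 0.1613]
tool_rot: [[0.964, -0.267, 0.003], [-0.267, -0.964, -0.001], [0.003, -0.0, -1.0]]
force: [1.3, -0.4, -3.7]
gripper_width: 0.48
tool z [ 0.  0. -1.] turn [ 0.0007  0.0031 -0.0003] deg 0.2 shift cm [ -3.75 -24.3   -0.13] rows 5.895913919620299 0.025592595832133653
```

View pics/s1.png

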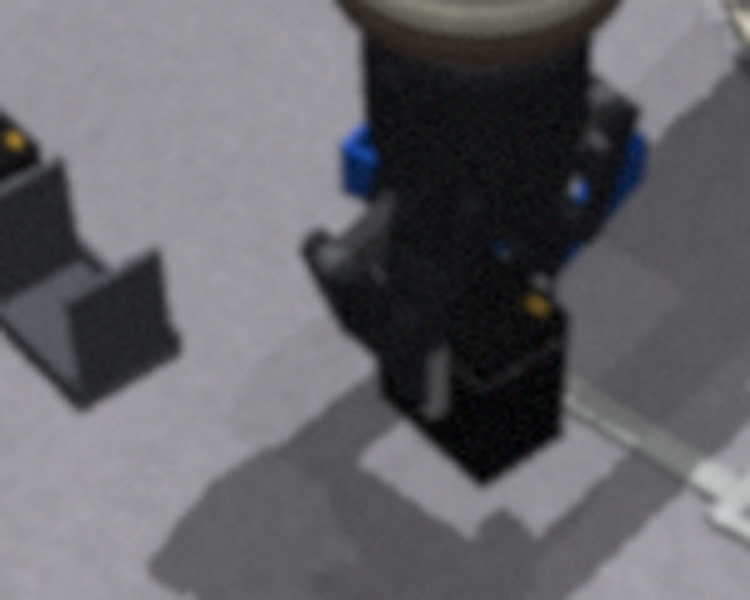

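```bash
python3 -m jog '0 0 0 -0.5 -3 0 3; 0 0 0 -1 -6.5 0 3; 0 0 0 -1.5 -10 0 3; 0 0 0 -2 -13.5 0 3; 0 0 0 -2.6 -17 0 3; 0 0 0 -3.2 -20.5 0 3; 0 0 0 -3.75 -23 0 3; 0 0 0 -3.75 -24.3 0 3; 0 0 0 -3.75 -24.3 -1 3; 0 0 0 -3.75 -24.3 -3 3; 0 0 0 -3.75 -24.3 -4.5 3; 0 0 0 -3.75 -24.3 -4.5 3' 80
python3 - <<'E'
from h import *
tgt([.4621,-.2334,.113],-15.5,0)
p,d=viewer.capture("scene");np.savez("pics/scene10.npz",p=p,d=d);crop(p,190,110,310,220,6,"pics/s2.png")
p,d=viewer.capture("top");np.savez("pics/top10.npz",p=p,d=d);crop(p,420,240,550,340,6,"pics/s3.png")
E
```

```text
t: 18.72
position: [0.4599, -0.2315, 0.1096]
tool_rot: [[0.964, -0.267, -0.004], [-0.267, -0.964, 0.003], [-0.005, -0.002, -1.0]]
force: [-0.7, 1.3, -5.6]
gripper_width: 0.482
tool z [ 0.  0. -1.] turn [-0.0034 -0.0044 -0.0006] deg 0.3 shift cm [ 0.22 -0.19  0.34] rows 0.10754291960636923 0.04444488415053707
```

View pics/s2.png

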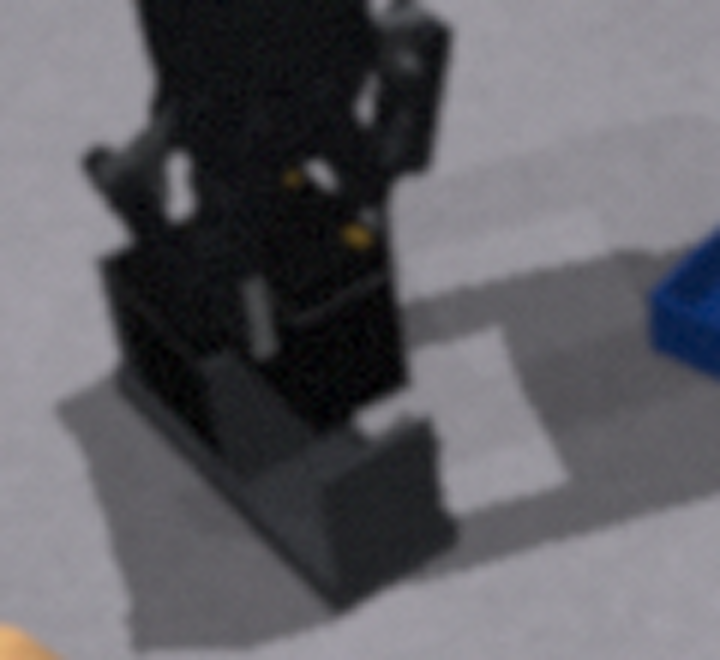

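View pics/s3.png

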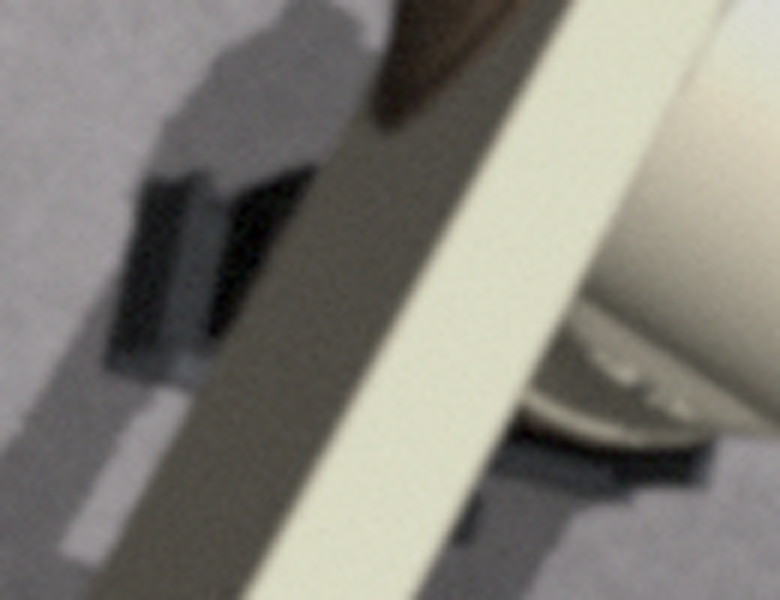

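```bash
python3 - <<'E'
from h import *
S=lambda u,v,z:ray("scene",u/6+190-.4,v/6+110-.4,z)[:2]*1e3
t=np.radians(-15.5);R=np.array([[np.cos(t),-np.sin(t)],[np.sin(t),np.cos(t)]])
ctr=np.array([454.,-267.8])
f=lambda *a:((S(*a)-ctr)@R-[0,37.5]).round(1)
print("bat underside +y corners (exp +-21,31):",f(333,425,.083),f(405,386,.083))
print("divider +y top ends (exp +-25, 37.5):",f(325,480,.072),f(428,417,.072))
print("bat top LEDs",f(357,236,.153),f(292,178,.153))
print("TCP in bay", (bot.read_state()['position'][:2]*1e3-ctr)@R-[0,37.5])
E
```

```text
bat underside +y corners (exp +-21,31): [10.3 26.8] [-21.2  27.5]
divider +y top ends (exp +-25, 37.5): [23.2 37.9] [-23.9  36.3]
bat top LEDs [-15.6  19.3] [-15.7 -20.4]
TCP in bay [-2.5382452  -1.45125572]
```

```bash
python3 -m jog '-0.003 -0.004 0 0.26 -0.08 0 3; -0.003 -0.004 0 0.26 -0.08 0 3; -0.003 -0.004 0 0.28 -0.1 -1 3; -0.003 -0.004 0 0.28 -0.1 -2 3; -0.003 -0.004 0 0.28 -0.1 -2.6 3; -0.003 -0.004 0 0.28 -0.1 -2.6 3'
python3 - <<'E'
from h import *
p,d=viewer.capture("scene");crop(p,190,110,310,220,6,"pics/s4.png")
E
```

```text
t: 19.32
position: [0.4632, -0.2329, 0.085]
tool_rot: [[0.964, -0.266, 0.001], [-0.266, -0.964, -0.001], [0.001, 0.0, -1.0]]
force: [-0.5, 0.7, -3.6]
gripper_width: 0.484
```

View pics/s4.png

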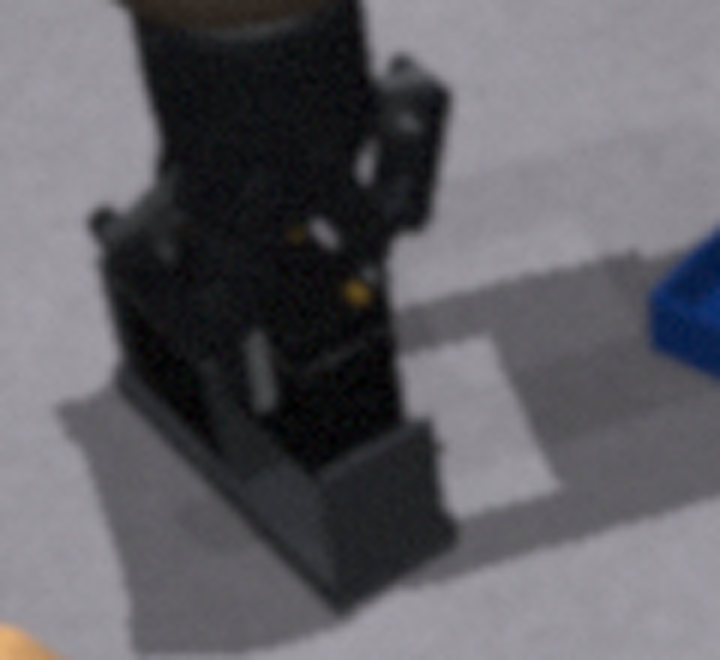

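```bash
python3 -m jog '0 0 0 0 0 -1 3; 0 0 0 0 0 -2 3; 0 0 0 0.03 0 -3 3; 0 0 0 0.03 0 -3.8 3; 0 0 0 0.03 0 -4.2 3; 0 0 0 0.03 0 -4.2 3'
python3 - <<'E'
from h import *
tgt([.463,-.233,.0325],-15.5,0)
p,d=viewer.capture("scene");crop(p,190,110,310,220,6,"pics/s5.png")
E
```

```text
t: 19.87
position: [0.4633, -0.2327, 0.0426]
tool_rot: [[0.964, -0.266, -0.0], [-0.266, -0.964, 0.0], [-0.0, -0.0, -1.0]]
force: [0.1, 0.7, -3.9]
gripper_width: 0.482
tool z [ 0.  0. -1.] turn [-0.     -0.0001 -0.0009] deg 0.1 shift cm [-0.03 -0.03 -1.01] rows 0.2436159995857779 0.0073682780207038525
```

View pics/s5.png

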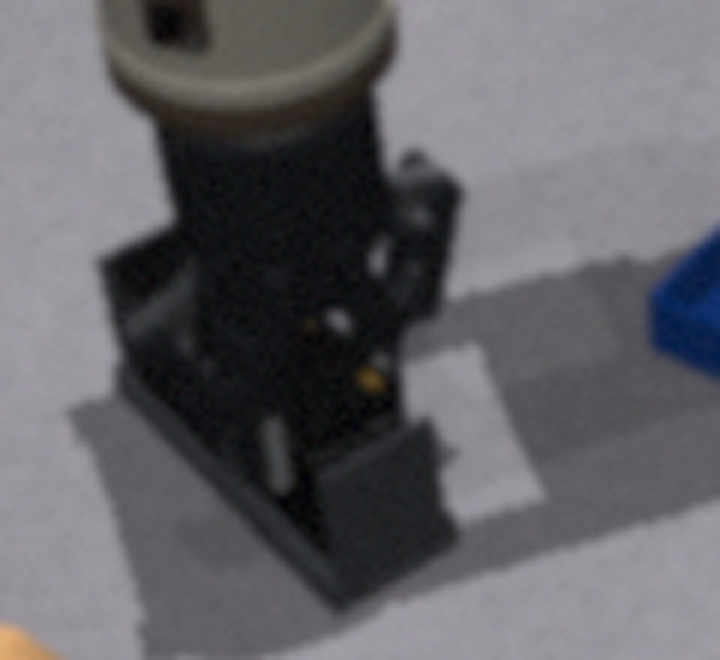

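```bash
python3 -m jog '0 0 0 0 0 -0.3 3; 0 0 0 0 0 -0.6 3; 0 0 0 0 0 -0.8 3; 0 0 0 0 0 -0.95 3; 0 0 0 0 0 -1.0 3; 0 0 0 0 0 -1.05 3; 0 0 0 0 0 -1.05 3'
```

```text
t: 20.5
position: [0.4637, -0.233, 0.033]
tool_rot: [[0.964, -0.266, 0.001], [-0.266, -0.964, -0.001], [0.001, 0.0, -1.0]]
force: [-0.2, -0.4, -4.0]
gripper_width: 0.488
```

```bash
python3 -m jog '0 0 0 0 0 -0.1 3; 0 0 0 0 0 -0.2 3; 0 0 0 0 0 -0.25 3; 0 0 0 0 0 -0.25 3'
```

```text
t: 20.83
position: [0.4638, -0.2331, 0.0323]
tool_rot: [[0.964, -0.266, 0.001], [-0.266, -0.964, -0.001], [0.002, 0.001, -1.0]]
force: [-11.6, 7.7, 30.7]
gripper_width: 0.485
```

```bash
python3 -m jog '0 0 0 0 0 0.1 3; 0 0 0 0 0 0.1 5.5; 0 0 0 0 0 0.1 7; 0 0 0 0 0 0.1 7; 0 0 0 0 0 0.1 7; 0 0 0 0 0 1 7; 0 0 0 0 0 3 7; 0 0 0 0 0 6 7; 0 0 0 0 0 10 7; 0 0 0 0 0 14 7; 0 0 0 0 0 16 7'
python3 -m jog '0 0 0 0 4 2 7; 0 0 0 0 8 4 7; 0 0 0 0 12 5 7; 0 0 0 0 16 5 7; 0 0 0 0 20 5 7; 0 0 0 0 20 5 7'
python3 - <<'E'
from m import *
for n in("top","scene"):
    p,d=viewer.capture(n); np.savez(f"pics/{n}11.npz",p=p,d=d)
    cv2.imwrite(f"pics/full11_{n}.png",p[:,:,::-1])
b=np.load("pics/scene11.npz");W=cloud("scene",b['d'])
r,z,N,P=rect("scene",W,(225,150,262,195),.0735,.082);print("scene",r,z,N)
a=np.load("pics/top11.npz");W=cloud("top",a['d'])
r,z,N,P=rect("top",W,(440,260,503,325),.0735,.085);print("top",r,z,N)
r,z,N,P=rect("top",W,(500,275,550,330),.0735,.082);print("spare",r,z,N)
E
```

```text
t: 21.75
position: [0.4645, -0.2335, 0.1978]
tool_rot: [[0.964, -0.266, 0.006], [-0.266, -0.964, -0.004], [0.006, 0.003, -1.0]]
force: [-0.1, -0.1, 1.6]
gripper_width: 0.819
t: 22.25
position: [0.4641, -0.0283, 0.2492]
tool_rot: [[0.965, -0.262, 0.007], [-0.262, -0.965, -0.003], [0.008, 0.001, -1.0]]
force: [-0.3, 0.0, 0.4]
gripper_width: 0.822
scene ((463.7210693359375, -235.44882202148438), (71.58265686035156, 43.43061828613281), 72.49687957763672) 0.07637534541931768 391
top ((440.3021240234375, -276.50054931640625), (6.488360404968262, 24.538509368896484), 85.02179718017578) 0.07637190144950512 49
spare ((440.4501037597656, -309.87939453125), (67.30838012695312, 42.22981262207031), 73.8294906616211) 0.07643624109901237 936
```

View pics/full11_scene.png

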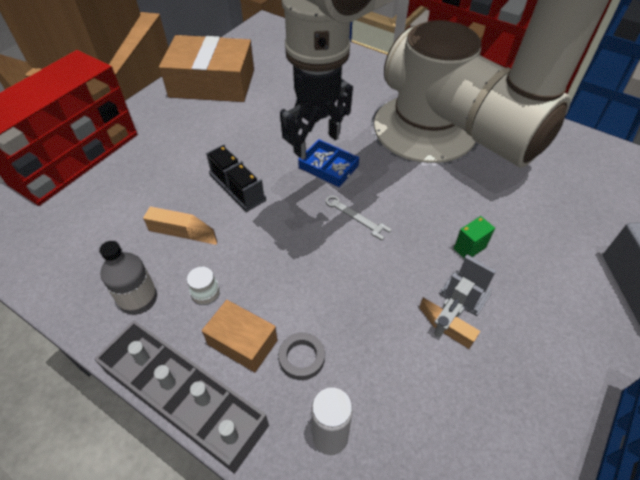

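View pics/full11_top.png

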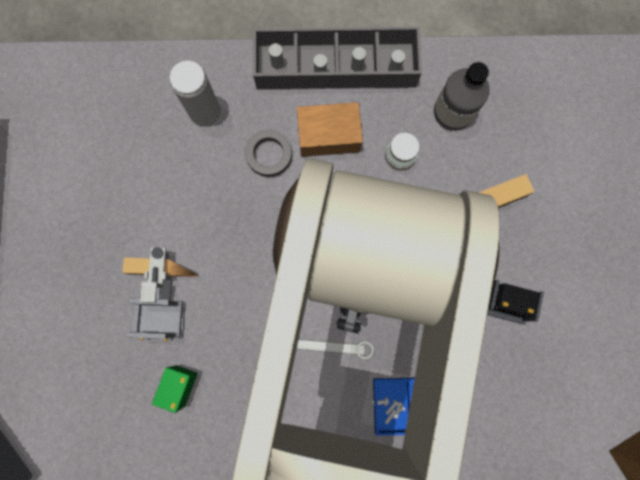

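```bash
python3 - <<'E'
from wm import *
a=np.load("pics/top11.npz");W=cloud("top",a['d']);S=W[240:330,130:190];m=(S[...,2]>.083)&(S[...,2]<.09);Q=(S[m][:,:2]-C)@Rc*1e3;print("lip",np.percentile(Q[:,0],[2,50,98]))
s=bot.read_state();print(s['t'],s['force'],abs(s['qd']).max())
print(bot.sign_off())
E
```

```text
lip [25.49389593 40.77936131 56.39699681]
22.35 [-0.01943394 -0.49491762 -0.67675062] 3.3797836350866115
the job is handed in; nothing more can be done
None
```

The job is done and handed in at t = 22.35 s of the 67 s allowed; the interface gave no verdict.

**What I did:**
- I gripped the small wedge by its tail and drove it in flat between the stop plate and the roller. When let go it stayed put, with its shoulder about 11 mm past the roller.
- I took the battery out by its two ends and stood it on the counter near (0.498, 0.010), then let go.
- I took it again by its long faces and lowered it into the free bay until it touched the floor. Then I opened the gripper and moved clear.

**What the last checks showed:**
- **Catch:** the lip was still about 14 mm open, with the wedge in place.
- **Battery:** its top was 76.4 mm up, which is what fully down on the 6 mm bay floor gives. Its middle measured about 2 mm from my estimate of the bay's middle.
- **Other things:** the other battery read within about 1.5 mm of its first measurement. In the last pictures nothing else on the counter looked moved.
- **Gripper:** it was clear of everything, with under 1 N read at the wrist.

**Where the checks were weak or disagreed:**
- The two cameras differ by 2 to 4 mm on the positions of the rack and cradle.
- The arm hid the placed battery from the top camera, so its final position rests on the scene camera alone. That outline came out too long (72 mm against 62), probably because it took in a divider edge.
- While seating the battery the downward contact reached about 31 N, and I backed off before opening the gripper.

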